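# Clamp a cutter handle and hold the dial at its third notch

## Task

Take the taller of the two turned beech handles out of the blue drawer, stand it stem down in the round hole of the cast-iron clamp stand until its shoulder sits on the block, and let go of it. Then press the lever of the clamp's spring-return dial down past the first two notches to the third and finish while still holding it there by pushing on it, because it springs back when let go. Leave the short handle, the tin, the cutters and the spoons where they are.

Things in the scene. Friction and masses are not known exactly. Their poses are not given: they have to be found in the camera images.
- handle: taller turned beech handle, 100 mm, standing in the drawer's right-hand part on its floor (10 mm above the table). Round: stem 20 mm in diameter (slightly chamfered foot) for the lowest 30 mm, then a square shoulder and a straight body 28 mm in diameter from 30 to 92 mm, then a bevelled top. About 45 g. Origin at the centre of the stem's foot, z up along the handle.
- short_handle: shorter turned beech handle, 62 mm tall, stem 28 mm, body 38 mm in diameter, standing in the same part of the drawer, 80 mm or more from the tall one (which of the two is nearer the robot changes). It does not fit the hole; bystander. Origin at the centre of its foot, z up.
- drawer: pale blue open pine drawer, fixed, 240 mm (x) by 360 mm (y); walls 50 mm high and 10 mm thick, floor 10 mm thick; a 46 mm high divider at y = -30 mm. The handles stand on its -y side, tin and cutters lie on its +y side. An iron clamp with wing knob, up to 100 mm high, sits on its far (+x) wall at y = 90 mm. Origin at the centre of its underside, z up.
- socket (a point): centre of the mouth of the round hole in the clamp stand's square block (56 by 56 mm), 46 mm above the table. Hole 23 mm in diameter, 2 mm chamfer, 34 mm deep: the handle's 30 mm stem goes right in and its shoulder rests on the block's top. Axes of the clamp stand: z up, lever points to -x; the dial's hub lies at x 50, y -162, z 49 mm from here.
- dial_hub (a point): centre of the dial, 95 mm above the table, on its level axis, which runs along this point's y. The dial is a disc 68 mm in diameter between two upright cheeks (outer faces 41 mm either side, tops 101 mm above the table; a brass spring plunger behind rides over three ribs on the rim). Its lever points along this point's -x, 30 degrees upwards at rest.
- paddle (a point): centre of the upper face of the dark wooden paddle on the dial lever's end (46 mm along the lever, 34 mm wide, 12 mm thick), 110 mm from the dial's axis. About 150 mm above the table at rest and 54 mm at the third notch, 95 to 110 mm level distance from the axis on the way, so fingertips pushing straight down slide a little along it. Axes: the clamp stand's, turning with the dial.
- dial (a joint): angle of the dial in rad: 0 at rest (lever up), growing as the lever is pressed down; notches at 0.3 (first), 0.6 (second) and 0.9 (third), end stop at 0.97. A spring always returns it to 0; at the paddle the push needed grows in waves from about 4 N to about 13 N, one wave per notch.
- tin: red lidded round biscuit tin, 109 mm in diameter, 90 mm high with its lid knob, in the drawer's left part; bystander. Origin at the centre of its underside.
- doughnut_cutter: chrome doughnut cutter, ring 76 mm in diameter, 48 mm high with its bow, in the drawer's left part; bystander. Origin at the centre of its underside.
- snowflake_cutter: tin snowflake cutter, about 62 mm across, 22 mm high, in the drawer's left part; bystander. Origin at the centre of its underside.
- spoon_big: brass measuring spoon, bowl 40 mm in diameter, handle 70 mm, 12 mm high, lying on the table near the robot between drawer and clamp stand; bystander. Origin under the bowl's centre.
- spoon_small: smaller brass measuring spoon, bowl 28 mm in diameter, handle 60 mm, 12 mm high, lying in the drawer's left part; bystander. Origin under the bowl's centre.
Mind the look-alikes: they are no part of the job. What is shaped like the handle but black or green is not meant.

How it is judged:
By the outcome, as a careful person would: the job done as asked, in the order asked, and still so for the second after the job is handed in, while the arm keeps its last pose, push and grip.
It also fails if it takes over 64 s, if anything falls off the work surface, if the arm or the gripper's body presses on something with over 40 N, if the wrist force passes 120 N, or if a joint passes its speed limit or range.

## Robot

A 7-joint arm with a two-finger parallel gripper is mounted at the origin on the work surface. World frame = base frame: x ahead of the robot, y to its left, z up, the work surface at z = 0. Lengths are in m, angles in rad, forces in N, time in s.
With the tool pointing down it reaches from about 0.4 to 0.9 m from the base axis. Payload 5.6 kg.
Tool frame: the origin (TCP) lies midway between the tips of the shut fingers; the grasp point (between the pads) lies 19 mm behind it; z points along the fingers, y is the line along which they close (so a half turn about z gives the same grasp; the last joint's range is limited). The gripper opens to 92 mm and grips with 3 to 60 N. Pads are 20 mm wide; open, the fingers measure 128 mm over their backs; the gripper's body (75 mm by 189 mm) begins 69 mm behind the grasp point.
Start: joints at [-1.169, 0.468, -0.012, 1.603, 0.006, 1.071, -0.056], TCP at [0.28, 0.587, 0.215] pointing down, gripper open.
Joint ranges: [-2.53, 2.53], [-0.31, 2.02], [-1.57, 1.55], [0.28, 2.44], [-1.29, 4.43], [0.15, 1.84], [-2.92, 2.92]. Speed limits (rad/s): [2.57, 2.57, 3.14, 3.14, 3.14, 3.14, 3.14].

## Interface

Orientations are given as a unit quaternion [x, y, z, w].
In Python, from plant import r, camera, camera_model gives the robot as it stands. The module is installed in compiled form; this text tells all that it offers. Calls block until the motion is done:
- r.move_pose(position, orientation): joint-space move of the TCP to a pose.
- r.line_to(position, rate=0.15, rot=None): straight line of the TCP; rot=None keeps the orientation; rate is the mean speed in m/s.
- r.goto_joints(angles): joint-space move.
- r.let_go() and r.grasp(grip_force=None): open the fingers fully, or close them until they stop; grip_force is the grip in N (None keeps the last).
- r.wait(seconds).
- r.solve_ik(position, orientation): joint angles nearest the present ones, or None.
- camera(name): name is "scene" or "top" or "wrist"; returns the picture (480x640x3 uint8, red, green, blue); there is no depth.
- camera_model(name): a dict with "intrinsics" (3x3 intrinsics, pixels), "R" (3x3) and "t" (3): a world point X has camera coordinates R X + t. Camera axes: x right, y down, z forward; pixel columns grow to the right and rows downward; lengths in m; the calibration is good to about 2 mm. A picture is of the moment at which its call begins: read the wrist's pose just before it. camera_model takes no time and is no camera call; for the wrist camera it gives the pose at the moment of the call.
A pose or a line that the arm cannot do raises r.PlanningError and nothing moves.
- r.finish_job(): hands the job in; it is judged then, once.
Readings, each from a call of its own:
- r.current_time_s(): time.
- r.current_q(): joint angles.
- r.current_joint_vel(): joint speeds.
- r.current_effort(): joint torques, N m.
- r.current_tcp_pos(): TCP position.
- r.current_ee_rot(): TCP orientation.
- r.current_ft_force(): force on the tool from outside, world axes, zero at the start.
- r.current_ft_torque(): the same for the moment, N m.
- r.current_opening(): opening from 0.0 (shut) to 1.0 (fully open).
- r.current_grasp_force(): force on a finger pad.
Only numpy, scipy, OpenCV 4.12 (cv2) and the standard library are available. Lean on these libraries where they do the work, as an engineer would, in place of code of your own. Each camera call takes 0.05 s, during which the arm holds its last target. There are 200 camera calls.

## Working session

There is one attempt and no reset: what is moved stays moved. The work goes in short steps, each a Python script; the robot and the scene stay as the last script left them, time stands still between calls to the robot, and variables do not carry over. Pictures are saved under pics/ and viewed, at most 10 in all, crops included, and the job is handed in when it is done.

```bash
mkdir -p pics
python3 - <<'E'
from plant import r,camera,camera_model
import cv2,numpy as np
for n in ["scene","top"]:
    im=camera(n); cv2.imwrite(f"pics/{n}0.png",im[:,:,::-1]); m=camera_model(n)
    print(n,np.round(m["intrinsics"],1).tolist(),np.round(m["R"],3).tolist(),np.round(m["t"],3).tolist())
print(r.current_tcp_pos(),r.current_ee_rot(),r.current_time_s())
E
```

```text
scene [[434.9, 0.0, 313.3], [0.0, 434.9, 233.9], [0.0, 0.0, 1.0]] [[0.223, 0.975, -0.015], [0.536, -0.135, -0.833], [-0.814, 0.178, -0.553]] [-0.167, -0.199, 1.454]
top [[476.6, 0.0, 320.9], [0.0, 476.6, 235.0], [0.0, 0.0, 1.0]] [[-0.014, -1.0, 0.002], [-0.974, 0.013, -0.224], [0.224, -0.005, -0.975]] [0.031, 0.616, 0.965]
[0.27949367 0.58624692 0.21370445] [ 2.20572115e-01  9.75370314e-01 -8.24507306e-04 -1.11629967e-04] 0.1
```

View pics/scene0.png

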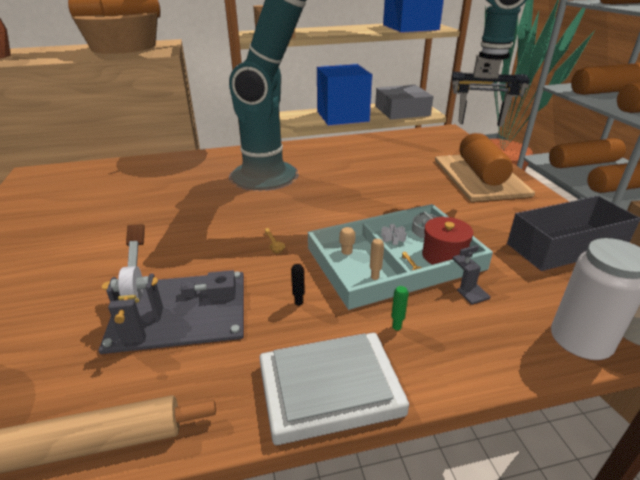

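View pics/top0.png

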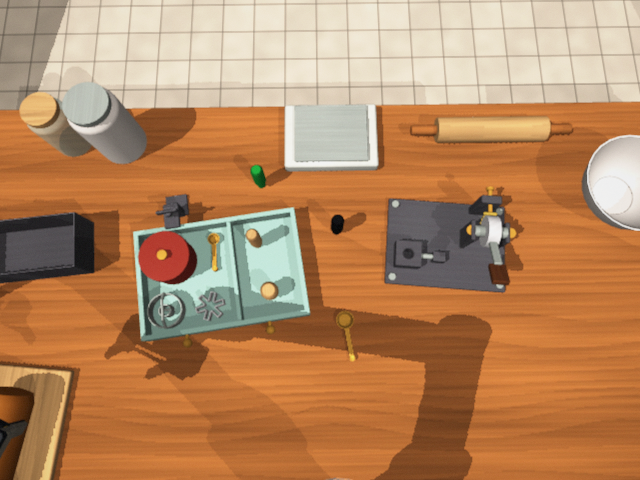

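Candidates: 
- Tall beech handle: scene (377,258), top (253,237).
- Short beech handle: scene (347,240), top (269,290).
- Black look-alike: scene (298,284), top (337,224).
- Green look-alike: scene (400,308), top (258,176).

I choose the one at scene (377,258), which is beech and the taller and slimmer of the two. Next I check it in a close crop.

```bash
cat > h.py <<'E'
import numpy as np,cv2
from plant import r,camera,camera_model
def ray(m,u,v):
    R,t=np.array(m["R"]),np.array(m["t"]); d=R.T@np.linalg.solve(m["intrinsics"],[u,v,1.]); return -R.T@t,d
def onz(m,u,v,z):
    c,d=ray(m,u,v); return c+d*(z-c[2])/d[2]
def tri(obs):
    A=np.zeros((3,3));b=np.zeros(3)
    for m,u,v in obs:
        c,d=ray(m,u,v); d/=np.linalg.norm(d); P=np.eye(3)-np.outer(d,d); A+=P;b+=P@c
    return np.linalg.solve(A,b)
def proj(m,X):
    p=np.array(m["intrinsics"])@(np.array(m["R"])@X+m["t"]); return p[:2]/p[2]
E
python3 - <<'E'
from h import *
s=cv2.imread("pics/scene0.png");t=cv2.imread("pics/top0.png")
def cr(i,x,y,w=80,h=60): return cv2.resize(i[y:y+h,x:x+w],(400,300),interpolation=cv2.INTER_CUBIC)
cv2.imwrite("pics/crop.png",np.vstack([np.hstack([cr(s,325,222),cr(t,225,225,110,82)]),np.hstack([cr(t,380,215,100,75),cr(t,440,210,100,75)])]))
mt=camera_model("top")
hsv=cv2.cvtColor(t,cv2.COLOR_BGR2HSV)
m=((hsv[...,0]<22)&(hsv[...,0]>8)&(hsv[...,1]>70)&(hsv[...,2]>120)).astype(np.uint8); 
k=np.zeros_like(m);k[222:305,243:300]=1
n,l,st,c=cv2.connectedComponentsWithStats(m*k)
for i in range(1,n):
    if st[i,4]>15: print(st[i],c[i])
for u,v in [(251,234)]: print(onz(mt,u,v,.11))
for u,v in [(408,253)]: print(onz(mt,u,v,.046))
E
```

```text
[297 222   3  15  32] [298.28125 227.65625]
[246 229  11  18 133] [251.4962406  236.30075188]
[261 282  16  18 220] [268.20454545 290.74545455]
[0.61104471 0.16894718 0.11      ]
[ 0.57844938 -0.1685032   0.046     ]
```

View pics/crop.png

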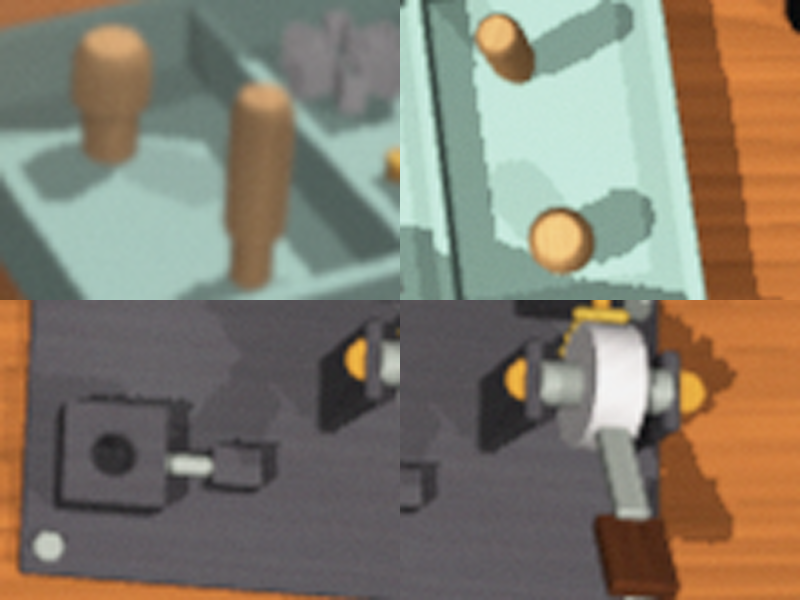

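The close crop shows the tall slim beech handle at scene (377,258), which matches the description. Its top face is at top-view (251.4,234.3). The hole is at top-view (408.2,253.2). The paddle is at about (498,274), on the lever that points toward the robot. Next I take wrist views over the socket and over the handle from the same relative pose.

Run:
```python
from h import *
Q=[0,1,0,0]
for n,p in [("sock",[.578,-.1685,.046+.22]),("hand",[.611,.169,.11+.22])]:
    r.move_pose(p,Q); r.wait(.3)
    m=camera_model("wrist"); im=camera("wrist"); cv2.imwrite(f"pics/w_{n}.png",im[:,:,::-1])
    np.savez(f"w_{n}.npz",**m,tcp=r.current_tcp_pos())
    print(n,r.current_tcp_pos(),np.round(-np.array(m["R"]).T@m["t"],3),proj(m,np.array([p[0],p[1],p[2]-.22])),r.current_time_s())
a,b=[cv2.imread(f"pics/w_{n}.png") for n in("sock","hand")]
cv2.imwrite("pics/w.png",cv2.resize(np.hstack([a,b]),(800,300),interpolation=cv2.INTER_AREA))
```

```text
sock [ 0.57805291 -0.16832464  0.26598335] [ 0.493 -0.168  0.436] [321.54148975 208.33454091] 3.3083
hand [0.61113142 0.16824894 0.32996536] [0.526 0.169 0.5  ] [322.75329374 208.24681565] 4.9583
```

View pics/w.png

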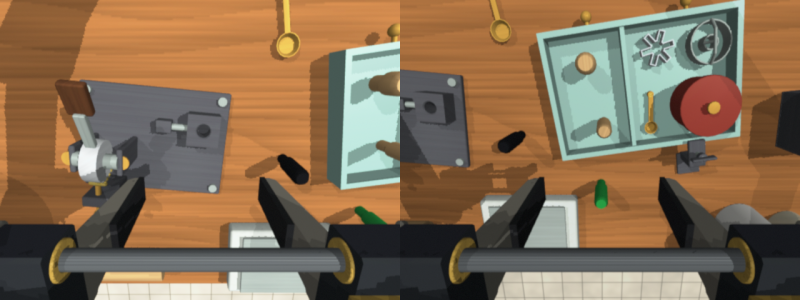

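The wrist views show the hole at about (325,208) and the handle's top at about (326,200). The short handle is nearer the robot at about (297,100). The dial lever is at the left in the socket view. Next I locate these precisely.

Run:
```python
from h import *
ms=dict(np.load("w_sock.npz"));mh=dict(np.load("w_hand.npz"));mt=camera_model("top");msc=camera_model("scene")
a=cv2.imread("pics/w_sock.png");b=cv2.imread("pics/w_hand.png")
g=cv2.cvtColor(a,cv2.COLOR_BGR2GRAY); c=g[190:228,305:345]; print(np.percentile(c,[2,10,50,90]))
for th in (35,45,55):
    n,l,st,ce=cv2.connectedComponentsWithStats((c<th).astype(np.uint8))
    for i in range(1,n):
        if st[i,4]>40:
            u,v=ce[i]+[305,190]; print("hole",th,st[i],u,v,onz(ms,u,v,.046))
h=cv2.cvtColor(b,cv2.COLOR_BGR2HSV)
print("top-cam hole",onz(mt,408.25,253.25,.046),"handle top",onz(mt,251.4,234.3,.11))
pr=proj(mh,onz(mt,251.4,234.3,.11)); print(pr)
# screws yaw
s=((g>150)&(cv2.cvtColor(a,cv2.COLOR_BGR2HSV)[...,1]<50)).astype(np.uint8); s[:,380:]=0;s[:110]=0;s[330:]=0
n,l,st,ce=cv2.connectedComponentsWithStats(s)
for i in range(1,n):
    if 20<st[i,4]<400: print("screw",st[i],onz(ms,*ce[i],.012))
f=lambda i,x,y,w,hh:cv2.resize(i[y:y+hh,x:x+w],(400,300),interpolation=cv2.INTER_CUBIC)
cv2.imwrite("pics/wc.png",np.vstack([np.hstack([f(a,285,178,80,60),f(b,285,170,80,60)]),np.hstack([f(a,80,110,160,120),f(a,80,210,160,120)])]))
```

```text
[ 47.  62. 105. 107.]
hole 55 [15 17 16 12 78] 328.84615384615387 213.71794871794873 [ 0.58389233 -0.16064383  0.046     ]
top-cam hole [ 0.57788188 -0.16902368  0.046     ] handle top [0.61039132 0.16810118 0.11      ]
[321.91288466 207.6894716 ]
screw [140 136   5  11  28] [ 0.50994129 -0.36630893  0.012     ]
screw [349 156  15  15 171] [ 0.53339008 -0.12996288  0.012     ]
screw [275 198  21  10 168] [ 0.57912469 -0.21117993  0.012     ]
screw [163 249  24  21 387] [ 0.64763129 -0.34593024  0.012     ]
screw [334 296  13  12 121] [ 0.70502717 -0.14571125  0.012     ]
```

View pics/wc.png

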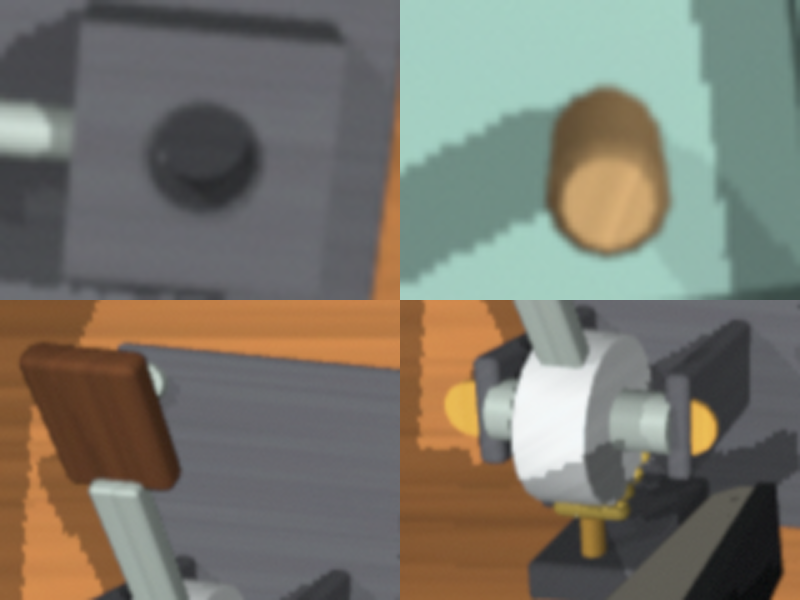

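Measured centres in the wrist views:
- Hole mouth: (326.0,209.4).
- Handle top: (326.8,210.6).

The cameras disagree by a few mm. To remove that bias, I centre the handle mechanically by closing lightly along x, then along y. I then look again from the same relative height.

Run:
```python
from h import *
ms=dict(np.load("w_sock.npz"));mh=dict(np.load("w_hand.npz"));mt=camera_model("top")
w=onz(mh,326.8,210.6,.11);t=onz(mt,251.4,234.3,.11);p=(w+t)/2
print("handle",w,t,"hole",onz(ms,326,209.4,.046),onz(mt,408.25,253.25,.046))
Q=[0,1,0,0];s=.5**.5;best=None
r.move_pose([*p[:2],.20],Q)
for q in ([s,s,0,0],[-s,s,0,0]):
    j=r.solve_ik([*p[:2],.20],q)
    if j is not None and (best is None or abs(j[6])<best[0]): best=(abs(j[6]),q)
X=best[1]; print(X,best[0])
z=.068
r.move_pose([*p[:2],.20],X); r.line_to([*p[:2],z],.15); r.grasp(6); print("x grip",r.current_opening(),r.current_grasp_force(),r.current_ft_force())
r.let_go(); r.line_to([*p[:2],.20],.25)
r.move_pose([*p[:2],.20],Q); r.line_to([*p[:2],z],.15); r.grasp(6); print("y grip",r.current_opening(),r.current_grasp_force(),r.current_ft_force())
r.let_go(); r.line_to([*p[:2],.33],.3); r.wait(.3)
m=camera_model("wrist"); im=camera("wrist"); cv2.imwrite("pics/w_hand2.png",im[:,:,::-1]); tcp=r.current_tcp_pos()
np.savez("w_hand2.npz",**m,tcp=tcp,p=p)
print(tcp,p,r.current_time_s())
f=lambda i:cv2.resize(i[170:230,285:365],(400,300),interpolation=cv2.INTER_CUBIC)
cv2.imwrite("pics/wc2.png",np.hstack([f(im[:,:,::-1]),f(cv2.imread("pics/w_hand.png"))]))
```

```text
handle [0.61357655 0.17333854 0.11      ] [0.61039132 0.16810118 0.11      ] hole [ 0.57915841 -0.16372289  0.046     ] [ 0.57788188 -0.16902368  0.046     ]
[0.7071067811865476, 0.7071067811865476, 0, 0] 0.14350300190865484
x grip 0.3013082538757384 5.997857004404068 [-1.02165435  0.10565074  0.72797466]
y grip 0.29935757936260227 5.997985112189781 [ 0.02907008  0.49833487 -0.12945221]
[0.61180154 0.17061082 0.32921604] [0.61198393 0.17071986 0.11      ] 16.1667
```

View pics/wc2.png

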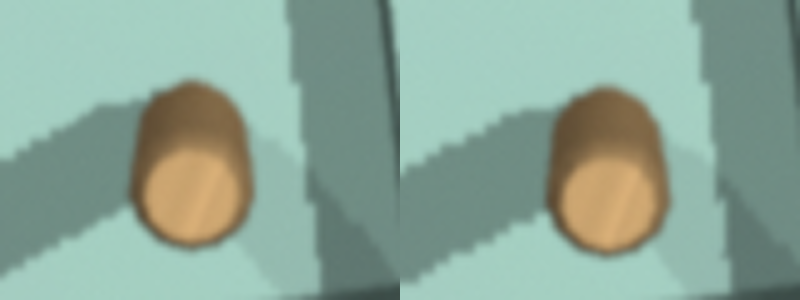

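In the left crop, the centred handle's top is at (323.4,209.0). The bias is now known, so I grasp, carry and insert under force watch.

Run:
```python
from h import *
ms=dict(np.load("w_sock.npz"));m2=dict(np.load("w_hand2.npz"));p=m2["p"]
w=onz(m2,323.4,209.0,.11); bias=w[:2]-p[:2]; hole=onz(ms,326,209.4,.046)[:2]-bias
print("bias",bias,"hole",hole); np.save("hole.npy",hole)
r.line_to([*p[:2],.068],.2); r.grasp(25); print(r.current_opening())
r.line_to([*p[:2],.20],.25); f0=r.current_ft_force(); print("held",r.current_grasp_force(),f0)
r.line_to([*hole,.20],.25); r.line_to([*hole,.110],.15); r.wait(.2); f0=r.current_ft_force()
z=.110
while z>.0745:
    z-=.003; r.line_to([*hole,z],.05); f=r.current_ft_force()-f0
    print(round(z,4),np.round(f,1),np.round(r.current_ft_torque(),2))
    if f[2]>6: break
print(r.current_tcp_pos(),r.current_time_s())
cv2.imwrite("pics/ins.png",camera("scene")[210:360,80:280,::-1].repeat(3,0).repeat(3,1))
```

```text
bias [-0.00021844  0.00142003] hole [ 0.57937684 -0.16514292]
0.2954299807737916
held 24.99951772391796 [-0.32957884  0.0252112  -0.9127352 ]
0.107 [ 0.2 -0.2  0.5] [-0.01 -0.02 -0.01]
0.104 [ 1.1 -0.8  0.4] [-0.02 -0.04 -0.02]
0.101 [ 1.7 -0.7 -0.3] [-0.    0.01 -0.06]
0.098 [0.9 0.2 0.5] [-0.01  0.01 -0.  ]
0.095 [ 1.5 -0.1  0.3] [ 0.02 -0.01  0.01]
0.092 [ 0.5  0.1 -0.2] [ 0.04  0.   -0.02]
0.089 [ 1.5 -0.1  0.9] [ 0.04 -0.02 -0.03]
0.086 [ 0.6 -1.   0.2] [-0.02 -0.02  0.05]
0.083 [ 1.3 -0.1  0.1] [ 0.02 -0.   -0.01]
0.08 [ 1.  -1.4  1.1] [0.02 0.02 0.01]
0.077 [ 1.  -0.2  0.3] [ 0.02 -0.02  0.02]
0.074 [1.3 0.5 0.5] [-0.03  0.    0.02]
[ 0.57941354 -0.16517985  0.07394474] 24.7417
```

The stem went in without resistance. I seat it, release, retreat, check the result, and verify the paddle prediction by projection.

Run:
```python
from h import *
ms=dict(np.load("w_sock.npz"));hole=np.load("hole.npy");f0=r.current_ft_force();z=.074
while z>.070:
    z-=.001; r.line_to([*hole,z],.03); f=r.current_ft_force()-f0; print(round(z,4),np.round(f,1))
    if f[2]>4: break
r.let_go(); r.line_to([*hole,.24],.25)
a=-.0913;R=np.array([[np.cos(a),-np.sin(a)],[np.sin(a),np.cos(a)]])
H=np.r_[hole+R@[.05,-.162],.095];P=np.r_[H[:2]+R@[-.0953,0],.15]
mt=camera_model("top");msc=camera_model("scene")
print("hub",H,"paddle",P); t=camera("top")[:,:,::-1].copy();s=camera("scene")[:,:,::-1].copy();w=cv2.imread("pics/w_sock.png")
for i,m in((t,mt),(s,msc),(w,ms)):
    for X in(H,P): cv2.circle(i,tuple(int(v) for v in np.round(proj(m,X))),2,(0,255,0),-1)
f=lambda i,x,y,ww,h:cv2.resize(i[y:y+h,x:x+ww],(400,300),interpolation=cv2.INTER_CUBIC)
cv2.imwrite("pics/pd.png",np.vstack([np.hstack([f(t,380,190,160,120),f(s,90,210,180,135)]),np.hstack([f(w,80,110,160,120),f(w,80,200,160,120)])]))
print(r.current_time_s())
```

```text
0.073 [-1.7  1.6  8.5]
hub [ 0.61439854 -0.33102686  0.095     ] paddle [ 0.51949546 -0.32233805  0.15      ]
27.0
```

View pics/pd.png

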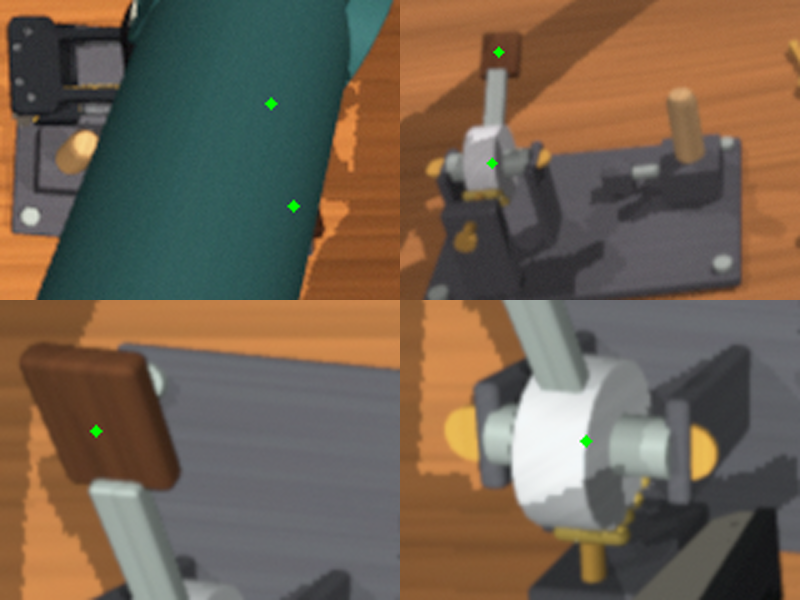

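The handle stands in the hole, with the green marks on the hub and on the paddle's face in the scene and wrist views. Seating contact came at TCP z 0.073 m, where the shoulder was expected. Next I press the lever along its arc with shut fingers.

```bash
cat > press.py <<'E'
from h import *
hole=np.load("hole.npy");a=-.0913;R=np.array([[np.cos(a),-np.sin(a)],[np.sin(a),np.cos(a)]])
H=hole+R@[.05,-.162]
def tgt(th):
    al=np.radians(30)-th; return np.r_[H+R@[-.110*np.cos(al),0],.095+.110*np.sin(al)+.010*abs(np.tan(al))]
E
python3 - <<'E'
from press import *
p=tgt(0); r.line_to([*p[:2],.24],.25); r.grasp(20); print(r.current_opening())
r.line_to(p+[0,0,.012],.15); f0=r.current_ft_force()
for th in np.arange(0,.861,.06).tolist()+[.88,.90,.915]:
    r.line_to(tgt(th),.06); f=r.current_ft_force()-f0; print(round(th,3),np.round(f,1),np.round(r.current_tcp_pos()-tgt(th),4)[2])
    if np.linalg.norm(f)>35: break
r.wait(.2); print(r.current_ft_force()-f0)
s=camera("scene")[:,:,::-1].copy(); cv2.imwrite("pics/s_press.png",s)
m=camera_model("scene");c=s.copy()
for t,col in((.9,(0,255,0)),(.97,(255,255,0))):
    al=np.radians(30)-t
    for d in(-.017,.017):
        q=[proj(m,np.r_[H+R@[-L*np.cos(al),d],.095+L*np.sin(al)]) for L in(.087,.133)]
        cv2.line(c,*[tuple(int(round(v)) for v in x) for x in q],col,1)
f=lambda i:cv2.resize(i[215:335,80:240],(400,300),interpolation=cv2.INTER_CUBIC)
cv2.imwrite("pics/pc.png",np.hstack([f(s),f(c)])); print(r.current_time_s())
E
```

```text
0.005283181782793035
0.0 [ 1.6 -0.1 -0.5] 0.0002
0.06 [ 2.5 -0.1  3.4] 0.0009
0.12 [ 3.2 -0.3  2.9] 0.0006
0.18 [ 3.5 -0.8  2.3] 0.0003
0.24 [ 2.9 -2.3  1.6] 0.0001
0.3 [ 3.3 -1.6  3.6] 0.0003
0.36 [ 2.7 -1.1  4.8] 0.0005
0.42 [ 2.3 -1.6  4.5] 0.0004
0.48 [ 2.  -1.4  4.3] 0.0003
0.54 [ 2.6 -1.6  3.5] 0.0003
0.6 [ 1.7 -0.8  7.2] 0.0005
0.66 [ 0.4 -1.3  6.6] 0.0006
0.72 [ 0.2 -0.6  6.5] 0.0005
0.78 [ 0.2 -0.5  6.4] 0.0005
0.84 [ 0.2 -1.1  5.9] 0.0002
0.88 [ 0.4 -0.7  6.3] 0.0003
0.9 [-1.5 -0.7  6.6] 0.0004
0.915 [-1.2 -0.5  8.3] 0.0005
[-1.0189526  -0.33362515  7.92909973]
34.825
```

View pics/pc.png

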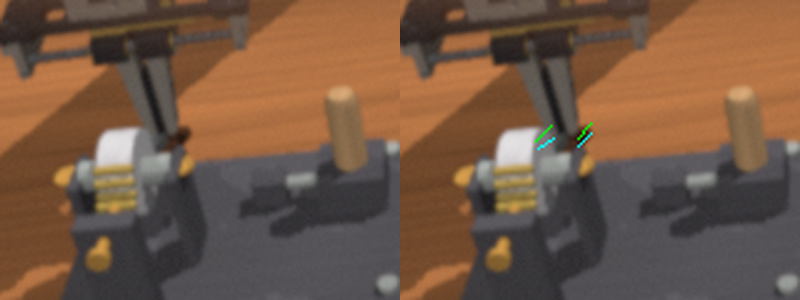

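The left crop shows the lever pressed flat, with the handle still seated. The force waves rise at about 0.3, 0.6 and 0.9 as expected. I add a small margin past 0.9, short of the 0.97 stop, and check that it holds.

Run:
```python
from press import *
for th in(.925,.935):
    r.line_to(tgt(th),.03); r.wait(.3); f=np.array(r.current_ft_force()); print(th,np.round(f,1),r.current_tcp_pos()-tgt(th))
    if f[2]>18: break
m=camera_model("wrist"); im=camera("wrist")[:,:,::-1].copy()
s=camera("scene")[:,:,::-1].copy()
f=lambda i,x,y,w,h:cv2.resize(i[y:y+h,x:x+w],(400,300),interpolation=cv2.INTER_CUBIC)
cv2.imwrite("pics/fin.png",np.hstack([f(im,0,0,640,480),f(s,110,255,64,48)])); print(r.current_time_s())
```

```text
0.925 [-3.1 -0.2  9. ] [-0.00119012 -0.00015439  0.00053396]
0.935 [-2.5 -0.4  9.4] [-0.00126368 -0.00011983  0.00051048]
36.025
```

View pics/fin.png

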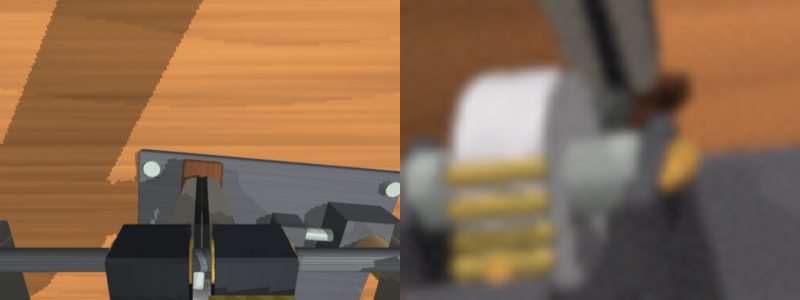

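The left view shows the shut fingertips centred on the paddle. I feel for the end stop at 0.97 to calibrate the angle, then settle just above the third notch and hand in.

Run:
```python
from press import *
hit=None;prev=None
for th in np.arange(.943,1.03,.008):
    r.line_to(tgt(th),.03); r.wait(.15); f=np.array(r.current_ft_force()); print(round(th,3),np.round(f,1))
    if f[2]>16: hit=th;break
th=(hit-.038) if hit else .945
r.line_to(tgt(th),.02); r.wait(.5); print(hit,th,np.round(r.current_ft_force(),1),r.current_tcp_pos()-tgt(th),r.current_time_s())
```

```text
0.943 [-2.8 -0.3  8.2]
0.951 [-2.8 -0.7  9. ]
0.959 [-2.  -0.2  9.6]
0.967 [-3.   0.1  9.4]
0.975 [-3.4 -0.4  9.7]
0.983 [-3.8 -0.7  9.1]
0.991 [-3.4 -0.   8.8]
0.999 [-3.9  0.4 12.7]
1.007 [-6.7  1.6 17.4]
1.0070000000000001 0.9690000000000001 [-3.2 -0.1  9.2] [-0.00149491 -0.00014626  0.00051166] 40.4667
```

The stop begins at a commanded angle of about 0.994, so the dial is now held at about 0.945. That is past the third notch and short of the stop.

```bash
python3 -c "
from plant import r
print(r.finish_job())"
```

```text
the job is handed in; nothing more can be done
None
```

The tall beech handle is seated in the clamp stand's hole and released, and the job was handed in at about 40 s with the shut fingers holding the lever down just past the third notch (dial at about 0.945 rad, inferred from feeling the end stop); the verdict was not returned.

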